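# Level the pump stand

## Robot

A 6-joint arm with a two-finger parallel gripper is mounted at the origin on the work surface. World frame = base frame: x ahead of the robot, y to its left, z up, the work surface at z = 0. Lengths are in mm, angles in rad, forces in N, time in s.
With the tool pointing down it reaches from about 400 to 925 mm from the base axis. Payload 12.5 kg.
Tool frame: the origin (TCP) lies on the centre line of the jaws, within the pads' length; the fingertips stand 17 mm ahead of it and the grasp point (between the pads) lies 2 mm behind it; z points along the fingers, y is the line along which they close (so a half turn about z gives the same grasp; the last joint's range is limited). The gripper opens to 95 mm and grips with 3 to 60 N. Pads are 20 mm wide; open, the fingers measure 119 mm over their backs; the gripper's body (75 mm by 180 mm) begins 59 mm behind the grasp point.
Start: joints at [-1.453, 0.491, 1.559, -0, 1.092, -0.106], TCP at [138.732, -609.425, 231.661] pointing down, gripper open.
Joint ranges: [-3.1, 3.1], [-0.84, 2.19], [0.05, 2.79], [-1.13, 4.28], [0.06, 2.93], [-2.69, 2.69]. Speed limits (rad/s): [2.22, 2.22, 2.79, 3.14, 3.14, 3.14].

## Interface

Orientations are given as [roll, pitch, yaw] about the fixed x, y, z axes, in that order (R = Rz(yaw) Ry(pitch) Rx(roll)).
In Python, from cell import env gives the robot as it stands.
- The arm moves only by the tool drive_tool, never from a script. Its argument "deltas" is text: rows parted by semicolons, each of 4 numbers parted by spaces: the shift along the world's x, y, z normalised to -1 to 1, where 1 is 100 mm, then the turn about the world's z normalised to -1 to 1, where 1 is 180 degrees. A call has 1 to 10 rows; each row shifts and turns the commanded pose from where the row before left it; what a row does not reach is not made up. A row lasts 1/12 s, in which the tool goes at most 41.7 mm and 7.16 degrees, less where a joint would pass 70% of its speed; a pose out of reach is approached as far as the arm can. A call with a number of a shift or a turn outside -1 to 1 is refused whole. A call with a gripper value outside its range is refused whole. "gripper" is the closure, from 0 (fully open) to 1 (shut), set as the call begins (left out, the last holds). The fingers move at their own pace and stop on an object; the grip force is fixed at half the most. Time passes only in rows, so rows that do not move let the fingers close. It gives the time, the measured TCP pose, the force, the opening and the grip force at its end, in the units of the state.
- env.state(): the state, without advancing time (a new reading comes with each control period).
- env.read_camera(name): name is "scene" or "top" or "wrist"; returns (picture, depth): 480x640x3 uint8, red, green, blue; 480x640 float32, mm along the optical axis (not along the pixel's ray), 0 where there is no reading.
- env.camera_params(name): a dict with "mtx" (3x3 intrinsics, pixels), "camera_from_world" (4x4, takes a point from world to camera coordinates); the wrist camera has in their place "mount" (4x4, takes a point from camera to tool coordinates, whose origin is the TCP and whose axes are the flange's). Camera axes: x right, y down, z forward; pixel columns grow to the right and rows downward; lengths in mm; the calibration is good to about 2 mm. A picture is of the moment at which its call begins: read the wrist's pose just before it. camera_params takes no time and is no camera call.
- env.job_done(): hands the job in; it is judged then, once.
The state is a dict: "t": time; "joints": joint angles; "qvel": joint speeds; "tau": joint torques, N m; "eef_pos": TCP position; "tcp_rot": TCP orientation; "ft_force": force on the tool from outside, world axes, zero at the start; "moment": the same for the moment, N m; "opening": opening from 0.0 (shut) to 1.0 (fully open); "grip_force": force on a finger pad.
Only numpy, scipy, OpenCV 4.12 (cv2) and the standard library are available. Lean on these libraries where they do the work, as an engineer would, in place of code of your own. Each camera call takes 0.05 s, during which the arm holds its last target. There are 200 camera calls.

## Task

Two tilting stands are fixed on the workshop bench. Turn the foot knob of the stand that carries the injection pump until its plate sits level, then let go of the knob. Move the plate only with its knob, do not push on the plate or pump, and leave the other, empty stand set as it is.

Things in the scene. Friction and masses are not known exactly. Their poses are not given: they have to be found in the camera images.
- pump_plate: Tilting aluminium plate with a bolted-down pump on it (top 60 mm above the plate). 150 (x) x 116 (y) x 10 mm, top face 8 mm above the origin, which lies on the level hinge line amid the plate, 80 mm above the bench. x runs away from the knob, y along the hinge, z up off the plate; level when z is vertical: top flush with both fixed side rails. Starts with the end near the knob 8 to 18 degrees low.
- pump_knob (a joint): Turn of this stand's foot knob, rad, clockwise seen from above positive. Geared to the plate: tilt = 0.25 x this value; 0 is level, negative: the end near the knob is low. Clockwise raises that end. Starts at -1.25 to -0.6, stops at -1.4 and 1.4; friction 0.05 N m, no spring, plate and knob stay where left.
- pump_knob_grip (a point): Grip point on the knob's vertical axis, 90 mm above the bench, 145 mm from the hinge line (70 mm from the plate's near edge). Black knob: disc 52 mm across, on it an upright bar 52 mm long (x axis), 14 mm wide (y axis), 34 mm high, top 12 mm above this point, disc 22 mm below. Pinch across the width from above. Bar lies along the stand when level. Stand fixed to bench, base 280 x 150 mm.
- spare_edge (a point): Middle of the top edge, at the end near its knob, of the other stand's plate. That stand is built the same but its plate is empty; also fixed to the bench. Leave it set as it is.

How it is judged (in metres and radians):
At the end, for the whole second after the job is handed in: The pump's plate is within 0.05 rad (2.9 degrees, 11 degrees of knob turn) of level and at rest (angle between pump_plate's own z axis and vertical below 0.05 rad and angular speed of pump_plate below 0.05 rad/s); the robot touches nothing.
It fails at once if the plate or the pump is pushed by the robot with more than 3 N (contact force between any of the fingers, the arm and pump_plate above 3 N).
It fails at once if the empty stand's plate is tilted away from how it stood: its near edge moves more than 8 mm (distance of spare_edge from where it was at the start of the episode above 0.008 m).
It also fails if it takes over 32 s, if anything falls off the work surface, if the arm or the gripper's body presses on something with over 40 N, if the wrist force passes 120 N, or if a joint passes its speed limit or range.

## Working session

There is one attempt and no reset: what is moved stays moved. The work goes in short steps, Python scripts to look and compute and a tool call to move; the robot and the scene stay as the last step left them, time stands still between calls to the robot, and variables do not carry over. Pictures are saved under pics/ and viewed, at most 10 in all, crops included, and the job is handed in when it is done.

Besides the shell and the picture viewer there is one more tool, called after "Call:" as name(argument=value, ...), one argument or row to a line, values as JSON. drive_tool: Moves the arm, as the interface text tells. Its arguments: {"type":"object","properties":{"deltas":{"type":"string"},"gripper":{"type":"number"}},"required":["deltas"]}

```bash
mkdir -p pics; cat > h.py <<'E'
import numpy as np, cv2
from cell import env
def cap(n,f=None):
    p,d=env.read_camera(n)
    if f: cv2.imwrite('pics/'+f,cv2.cvtColor(p,cv2.COLOR_RGB2BGR))
    np.savez('pics/'+n+'.npz',p=p,d=d); return p,d
def world(n,d):
    c=env.camera_params(n); K=c['mtx'];T=np.linalg.inv(c['camera_from_world'])
    v,u=np.mgrid[:480,:640]
    P=np.stack([(u-K[0,2])/K[0,0]*d,(v-K[1,2])/K[1,1]*d,d],-1)
    return P@T[:3,:3].T+T[:3,3]
E
python3 - <<'E'
from h import *
cap('scene','s1.png');cap('top','t1.png')
print(env.state()['t'])
for n in('scene','top'):print(np.round(env.camera_params(n)['camera_from_world'],2))
E
```

```text
0.1
[[-8.10000e-01  5.80000e-01 -1.00000e-02  4.94710e+02]
 [ 4.40000e-01  6.10000e-01 -6.50000e-01 -1.79250e+02]
 [-3.80000e-01 -5.40000e-01 -7.60000e-01  1.36707e+03]
 [ 0.00000e+00  0.00000e+00  0.00000e+00  1.00000e+00]]
[[ 2.00000e-02 -1.00000e+00  2.00000e-02 -3.97500e+01]
 [-1.00000e+00 -2.00000e-02 -8.00000e-02  5.93560e+02]
 [ 8.00000e-02 -2.00000e-02 -1.00000e+00  1.18426e+03]
 [ 0.00000e+00  0.00000e+00  0.00000e+00  1.00000e+00]]
```

View pics/s1.png

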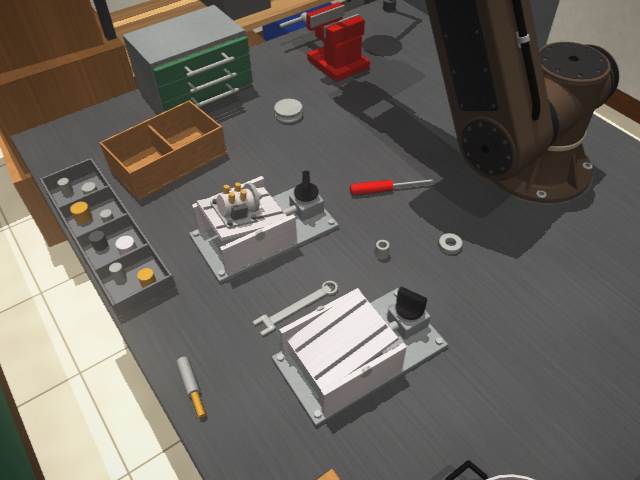

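View pics/t1.png

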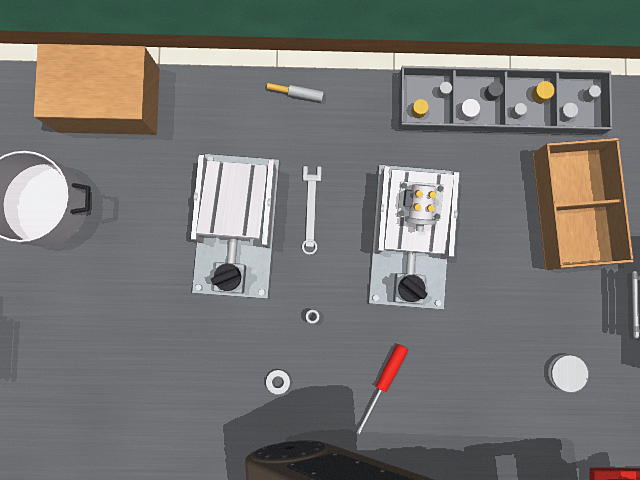

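The top view shows the pump stand on the right, with its plate around (420,210) and its knob at (411,288). The empty stand is on the left, with its knob at (228,278). Next I'll measure the knob bar and the stand axis.

```bash
python3 - <<'E'
from h import *
z=np.load('pics/top.npz');p=z['p'];W=world('top',z['d'])
sub=W[265:312,385:440];ps=p[265:312,385:440].max(-1)
print('z hist dark',np.histogram(sub[ps<70][:,2],bins=range(0,120,10)))
m=(ps<70)&(sub[...,2]>92)&(sub[...,2]<115)
Q=sub[m][:,:2].astype(np.float32);print(len(Q),np.median(sub[m][:,2]))
r=cv2.minAreaRect(Q);print('bar',r)
c,e,v=cv2.PCACompute2(Q,None)[0:3:1] if 0 else cv2.PCACompute2(Q,None)
print(c,np.sqrt(v.ravel()),e)
print('bar yaw',np.degrees(np.arctan2(e[0,1],e[0,0])))
m=(ps<70)&(sub[...,2]>62)&(sub[...,2]<115);print('knob all',cv2.minEnclosingCircle(sub[m][:,:2].astype(np.float32)))
# base: z 4..25 region light
R=W[150:315,355:475];b=(R[...,2]>4)&(R[...,2]<300)&(p[150:315,355:475].min(-1)>90)
for lo,hi in((4,30),(75,100)):
  k=b&(R[...,2]>lo)&(R[...,2]<hi);Q=R[k][:,:2].astype(np.float32);print(lo,len(Q),cv2.minAreaRect(Q),np.median(R[k][:,2]))
k=b&(R[...,2]>4)&(R[...,2]<200);print('all',cv2.minAreaRect(R[k][:,:2].astype(np.float32)))
# plate tilt: fit
for n,(a,b_,c_,d_) in {'plate':(170,250,388,402),'plate2':(230,250,388,440)}.items():
  S=W[a:b_,c_:d_].reshape(-1,3);S=S[(S[:,2]>40)&(S[:,2]<110)]
  A=np.c_[S[:,:2],np.ones(len(S))]
  w=np.linalg.lstsq(A,S[:,2],rcond=None)[0]
  for _ in range(10):
    g=abs(A@w-S[:,2])<4; w=np.linalg.lstsq(A[g],S[g,2],rcond=None)[0]
  print(n,w,g.sum(),np.degrees(np.arctan(np.hypot(*w[:2]))))
big=cv2.resize(cv2.cvtColor(p[145:320,350:480],cv2.COLOR_RGB2BGR),None,fx=4,fy=3.4,interpolation=2);cv2.imwrite('pics/c1.png',big)
E
```

```text
z hist dark (array([  0,   1,   1,  15,   6,   1, 320,  21,  19, 119,  99]), array([  0,  10,  20,  30,  40,  50,  60,  70,  80,  90, 100, 110]))
213 99.64561549505038
bar ((521.3282470703125, -189.70034790039062), (50.95466613769531, 14.272073745727539), 51.40529251098633)
[[ 521.2772  -189.45702]] [14.793509  4.085379] [[ 0.6069353   0.79475117]
 [ 0.79475117 -0.6069353 ]]
bar yaw 52.63176
knob all ((521.109619140625, -189.45533752441406), 25.784870147705078)
4 3590 ((635.6491088867188, -204.9236297607422), (329.4704895019531, 238.83331298828125), 0.8046261072158813) 10.124187650226077
75 2848 ((630.28955078125, -197.27684020996094), (144.08358764648438, 231.13780212402344), 86.2188949584961) 86.3960076080275
all ((635.6491088867188, -204.9236297607422), (329.4704895019531, 238.83331298828125), 0.8046261072158813)
plate [ 2.52568048e-01 -3.23724636e-02 -8.77102333e+01] 873 14.285873016890116
plate2 [ 2.71328112e-01 -1.71033104e-02 -9.67783715e+01] 939 15.209211661600753
```

```bash
python3 - <<'E'
from h import *
s=env.state();print(s)
E
```

```text
{'t': 0.1, 'joints': array([-1.45260836e+00,  4.91494582e-01,  1.55939811e+00, -2.32065245e-05,
        1.09166220e+00, -1.05592786e-01]), 'qvel': array([-0.00034102, -0.00122399, -0.00273243, -0.00173966, -0.00234224,
       -0.00150309]), 'tau': array([ 1.95650537e-03, -6.13622117e+01, -2.58604717e+01,  6.93796389e-02,
        4.70683572e-02, -5.53493089e-05]), 'eef_pos': array([ 138.69698649, -609.21756792,  231.11977881]), 'tcp_rot': array([-3.14063361e+00, -8.09479229e-05,  2.23791419e-01]), 'ft_force': array([-0.11498386, -0.51361694, -0.32387906]), 'moment': array([ 0.01748957, -0.01270854,  0.00865535]), 'grip_force': 0.0, 'opening': 0.9966286685862672}
```

The bar is at yaw 52.6° and the stand axis at about -5°. That makes a 58° clockwise turn, which agrees with the measured plate tilt of about 14.5° (58/4). Moving to above the knob now.

Call:
drive_tool(
  deltas="0.19 0.21 0 0.022;0.19 0.21 0 0.022;0.19 0.21 0 0.022;0.19 0.21 0 0.022;0.19 0.21 0 0.022;0.19 0.21 0 0.022;0.19 0.21 0 0.022;0.19 0.21 0 0.022;0.19 0.21 0 0.022;0.19 0.21 0 0.022",
  gripper=0.4,
)

```text
t: 0.93
eef_pos: [329.4, -398.2, 231.5]
tcp_rot: [-3.141, -0.0, 0.918]
ft_force: [0.0, -0.0, -0.2]
opening: 0.598
grip_force: 0.0
```

Call:
drive_tool(
  deltas="0.19 0.21 0 0;0.19 0.21 0 0;0.19 0.21 0 0;0.19 0.21 0 0;0.19 0.21 0 0;0.19 0.21 0 0;0.19 0.21 0 0;0.19 0.21 0 0;0.19 0.21 0 0;0 0 0 0",
)

```text
t: 1.77
eef_pos: [501.9, -207.5, 231.4]
tcp_rot: [-3.142, -0.001, 0.918]
ft_force: [0.6, -0.3, -1.0]
opening: 0.6
grip_force: 0.0
```

Call:
drive_tool(
  deltas="0.19 0.18 0 0;0 0 -0.2 0;0 0 -0.2 0;0 0 0 0;0 0 0 0",
)

```text
t: 2.18
eef_pos: [518.2, -192.6, 191.2]
tcp_rot: [-3.139, 0.0, 0.915]
ft_force: [-0.0, -0.1, 0.3]
opening: 0.598
grip_force: 0.0
```

```bash
python3 - <<'E'
from h import *
from scipy.spatial.transform import Rotation as Ro
s=env.state();p,d=cap('wrist','w1.png')
M=env.camera_params('wrist');K=M['mtx'];v,u=np.mgrid[:480,:640]
P=np.stack([(u-K[0,2])/K[0,0]*d,(v-K[1,2])/K[1,1]*d,d],-1)@M['mount'][:3,:3].T+M['mount'][:3,3]
R=Ro.from_euler('xyz',s['tcp_rot']).as_matrix();W=P@R.T+s['eef_pos']
print(s['eef_pos'],s['tcp_rot'][2],M['mount'].round(2))
D=np.hypot(W[...,0]-521,W[...,1]+189.5)
m=(D<35)&(W[...,2]>97)&(W[...,2]<110)&(d>0)&(p.max(-1)<90);Q=W[m][:,:2].astype(np.float32)
print(len(Q));
if len(Q)>10: print(cv2.minAreaRect(Q),np.median(W[m][:,2]))
E
```

```text
[ 518.21897326 -192.55008619  191.1838097 ] 0.9147891723069828 [[   0.     -0.96   -0.26   75.14]
 [   1.      0.     -0.     -0.35]
 [   0.     -0.26    0.96 -153.66]
 [   0.      0.      0.      1.  ]]
1711
((522.697509765625, -189.00465393066406), (52.150001525878906, 13.978617668151855), 52.983055114746094) 102.22164606543095
```

View pics/w1.png

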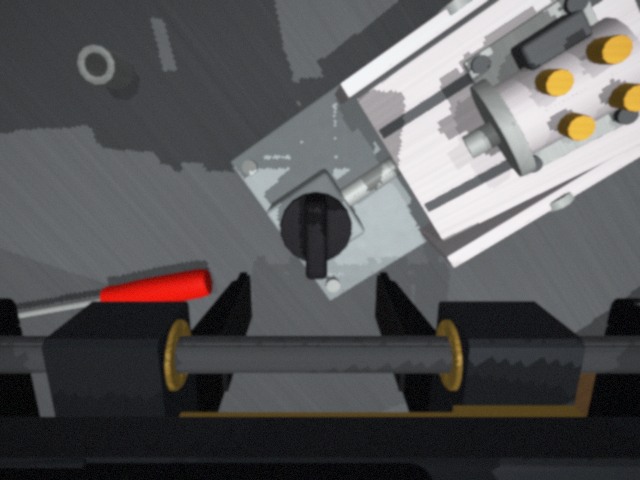

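The wrist view shows the bar at (316,235), upright between the open fingers, with its centre at (522.5,-189) and yaw 53°. I'll lower and grip.

Call:
drive_tool(
  deltas="0.04 0.035 0 0;0 0 -0.2 0;0 0 -0.2 0;0 0 -0.2 0;0 0 -0.2 0;0 0 -0.17 0;0 0 0 0;0 0 0 0",
)

```text
t: 2.9
eef_pos: [523.0, -189.1, 95.2]
tcp_rot: [-3.142, 0.0, 0.915]
ft_force: [0.0, 0.6, -0.3]
opening: 0.6
grip_force: 0.0
```

```bash
python3 - <<'E'
from h import *
z=np.load('pics/top.npz');p=z['p'];W=world('top',z['d'])
R=W[150:315,362:468];pp=p[150:315,362:468]
k=(R[...,2]>82)&(R[...,2]<96)&(pp.min(-1)>170)
# rails: outer light strips; extreme y per x-bin
for nm,f in(('hi',np.max),('lo',np.min)):
  q=[]
  for x in range(590,700,6):
    s=R[k&(abs(R[...,0]-x)<3)]
    if len(s)>3:q.append((x,f(s[:,1])))
  q=np.array(q); vx,vy,_,_=cv2.fitLine(q.astype(np.float32),cv2.DIST_HUBER,0,.01,.01).ravel();print(nm,np.degrees(np.arctan2(vy,vx)),q[:,1].round(0))
E
```

```text
hi -3.6182587 [-124. -126. -126. -125. -125. -127. -127. -127. -126. -127. -129. -128.
 -128. -128. -130. -130. -130. -130. -132.]
lo -3.4203832 [-265. -265. -267. -266. -267. -267. -267. -269. -269. -268. -268. -270.
 -270. -270. -270. -270. -270. -271. -272.]
```

Call:
drive_tool(
  deltas="0 0 0 0;0 0 0 0;0 0 0 0;0 0 0 0;0 0 0 0;0 0 0 0",
  gripper=1,
)

```text
t: 3.4
eef_pos: [522.8, -188.9, 94.9]
tcp_rot: [3.141, -0.0, 0.915]
ft_force: [-0.6, 0.9, -0.7]
opening: 0.234
grip_force: 0.0
```

Call:
drive_tool(
  deltas="0 0 0 -0.016;0 0 0 -0.016;0 0 0 -0.016;0 0 0 -0.016;0 0 0 -0.016;0 0 0 -0.016;0 0 0 -0.016;0 0 0 -0.016;0 0 0 -0.016;0 0 0 -0.016",
)

```text
t: 4.23
eef_pos: [523.0, -189.3, 94.8]
tcp_rot: [3.141, -0.0, 0.41]
ft_force: [0.2, -2.8, -0.6]
opening: 0.147
grip_force: 29.9
```

Call:
drive_tool(
  deltas="0 0 0 -0.015;0 0 0 -0.015;0 0 0 -0.015;0 0 0 -0.015;0 0 0 -0.015;0 0 0 -0.015;0 0 0 -0.015;0 0 0 -0.015;0 0 0 -0.015;0 0 0 -0.015",
)

```text
t: 5.07
eef_pos: [523.0, -189.6, 94.8]
tcp_rot: [3.141, -0.001, -0.061]
ft_force: [0.4, -4.6, -0.1]
opening: 0.151
grip_force: 29.9
```

Call:
drive_tool(
  deltas="0 0 0 0;0 0 0 0;0 0 0 0",
)

```text
t: 5.32
eef_pos: [523.0, -189.6, 94.8]
tcp_rot: [3.141, -0.001, -0.057]
ft_force: [0.2, -6.5, -0.8]
opening: 0.145
grip_force: 30.0
```

Call:
drive_tool(
  deltas="0 0 0 0;0 0 0 0;0 0 0 0;0 0 0 0;0 0 0 0;0 0 0 0",
  gripper=0.6,
)

```text
t: 5.82
eef_pos: [522.7, -188.8, 94.6]
tcp_rot: [-3.142, 0.0, -0.059]
ft_force: [-0.6, 1.1, 0.6]
opening: 0.398
grip_force: 0.0
```

Call:
drive_tool(
  deltas="0 0 0.2 0;0 0 0.2 0;0 0 0.2 0;0 0 0.2 0;0 0 0.2 0;0 0 0 0;0 0 0 0",
)

```text
t: 6.4
eef_pos: [522.9, -189.0, 195.3]
tcp_rot: [3.141, -0.002, -0.059]
ft_force: [0.1, 0.2, -0.3]
opening: 0.399
grip_force: 0.0
```

```bash
python3 - <<'E'
from h import *
from scipy.spatial.transform import Rotation as Ro
s=env.state();p,d=cap('wrist','w2.png')
M=env.camera_params('wrist');K=M['mtx'];v,u=np.mgrid[:480,:640]
P=np.stack([(u-K[0,2])/K[0,0]*d,(v-K[1,2])/K[1,1]*d,d],-1)@M['mount'][:3,:3].T+M['mount'][:3,3]
W=P@Ro.from_euler('xyz',s['tcp_rot']).as_matrix().T+s['eef_pos']
D=np.hypot(W[...,0]-522,W[...,1]+189)
m=(D<35)&(W[...,2]>97)&(W[...,2]<110)&(p.max(-1)<90)
print(s['eef_pos'],s['tcp_rot'],m.sum(),cv2.minAreaRect(W[m][:,:2].astype(np.float32)))
def fit(W):
  S=W[(W[...,0]>600)&(W[...,0]<705)&(W[...,1]>-252)&(W[...,1]<-144)&(W[...,2]>70)&(W[...,2]<108)]
  A=np.c_[S[:,:2],np.ones(len(S))];w=np.array([0,0,88.])
  for _ in range(30):
    g=abs(A@w-S[:,2])<6; w=np.linalg.lstsq(A[g],S[g,2],rcond=None)[0]
  print('plane',w,g.sum(),len(S),np.degrees(w[:2]))
fit(W)
p2,d2=cap('top');fit(world('top',d2))
p3,d3=cap('scene','s2.png');fit(world('scene',d3))
print(env.state()['t'])
E
```

```text
[ 522.9161578  -188.97767847  195.31972894] [ 3.14081091e+00 -1.66571676e-03 -5.88151497e-02] 1659 ((522.8436279296875, -189.2323760986328), (13.972991943359375, 51.5810546875), 86.76899719238281)
plane [6.43678896e-03 2.93896589e-04 8.46490471e+01] 17638 18403 [0.36880084 0.01683903]
plane [ 3.59571103e-02 -8.21526314e-03  6.20578673e+01] 1792 1956 [ 2.06019066 -0.47069991]
plane [ 4.29468684e-02 -1.36764425e-02  5.97973156e+01] 1082 1156 [ 2.46067431 -0.78360243]
6.55
```

View pics/w2.png

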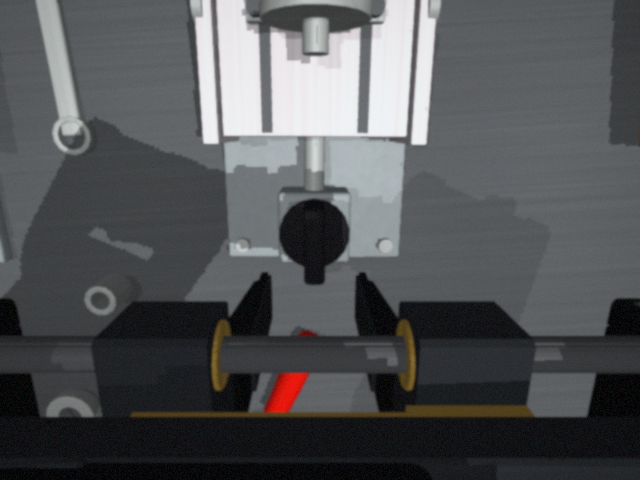

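View pics/s2.png

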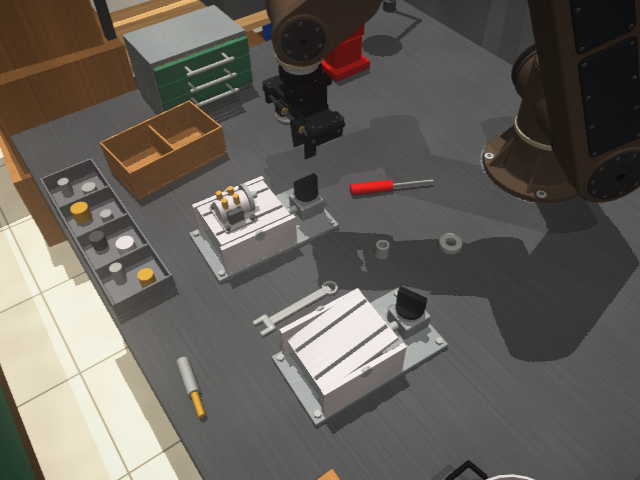

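The wrist view shows the bar at (315,240) lined up with the stand. The plate is flush with its rails, the wrist depth plane is 0.4° off level, and the bar is within about 1° of the stand axis. The scene view shows the gripper clear and the empty stand unchanged. The plane fits from the top and scene cameras (2–2.5°) use about a tenth as many points and probably include pump parts, so I trust the wrist fit and the knob angle.

```bash
python3 -c "
from cell import env
print(env.job_done())"
```

```text
the job is handed in; nothing more can be done
None
```

I turned the pump stand's knob about 56° clockwise, leaving its plate about 0.4° off level by the wrist camera (the weaker top and scene fits read 2–2.5°), released the knob with the arm clear, left the empty stand alone, and handed the job in about 6.6 s into the 32 s limit, with no verdict returned.

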